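Set up a single-cup drip coffee maker on its saucer

ROBOT

A 6-joint arm with a two-finger parallel gripper is mounted at the origin on a cart in front of the work surface, level with it; the furniture and walls round the work are solid. World frame = base frame: x ahead of the robot, y to its left, z up, the work surface at z = 0. Lengths are in m, angles in rad, forces in N, time in s.
With the tool pointing down it reaches from about 0.325 to 0.775 m from the base axis. Payload 5.5 kg.
Tool frame: the origin (TCP) lies at the very end of the fingers, on their centre line; the grasp point (between the pads) lies 19 mm behind it; z points along the fingers, y is the line along which they close (so a half turn about z gives the same grasp; the last joint's range is limited). The gripper opens to 88 mm and grips with 3 to 60 N. Pads are 20 mm wide; open, the fingers measure 115 mm over their backs; the gripper's body (75 mm by 178 mm) begins 61 mm behind the grasp point.
Start: joints at [1.193, 0.091, 1.231, -0, 1.82, -0.057], TCP at [0.189, 0.569, 0.183] pointing down, gripper open.
Joint ranges: [-2.87, 2.87], [-0.86, 2.18], [0.17, 2.46], [-1.51, 4.65], [0.06, 2.69], [-2.65, 2.65]. Speed limits (rad/s): [2.57, 2.57, 3.01, 3.14, 3.14, 3.14].

INTERFACE

Orientations are given as a unit quaternion [x, y, z, w].
In Python, from cell import telemetry, viewer, finish_job gives the robot as it stands. The module is installed in compiled form; this text tells all that it offers.
- The arm moves only by the shell command python3 -m crank 'ROWS' [FORCE]. ROWS is JSON, one flat list of numbers, 5 for each row, row after row: the shift along the world's x, y, z in cm, then the turn about the world's z in degrees, then the gripper command: -1 is shut, 1 is fully open, values between are in proportion. A call has 1 to 12 rows; each row shifts and turns the commanded pose from where the row before left it; what a row does not reach is not made up. A row lasts 1/8 s, in which the tool goes at most 62.5 mm and 10.7 degrees, less where a joint would pass 70% of its speed; a pose out of reach is approached as far as the arm can. A call with a gripper value outside its range is refused whole. The fingers move at their own pace and stop on an object; FORCE is the grip in N (left out, the last holds). Time passes only in rows, so rows that do not move let the fingers close. It gives the time, the measured TCP pose, the force, the opening and the grip force at its end, in the units of the state.
- telemetry.sense(): the state, without advancing time (a new reading comes with each control period).
- viewer.read_camera(name): name is "scene" or "top"; returns the picture (420x560x3 uint8, red, green, blue); there is no depth.
- viewer.camera_model(name): a dict with "vfov" (degrees; the focal length in pixels is half the picture's height over the tangent of half this angle, whatever the lens; pixels are square), "cx", "cy" (the principal point, pixels), "D" ([k1, k2, p1, p2, k3] as OpenCV has them; the pictures are not rectified), "rvec" (rotation vector, rad) and "tvec" (3), from world to camera coordinates, as OpenCV has them. Camera axes: x right, y down, z forward; pixel columns grow to the right and rows downward; lengths in m; the calibration is good to about 2 mm. A picture is of the moment at which its call begins. camera_model takes no time and is no camera call.
- finish_job(): hands the job in; it is judged then, once.
The state is a dict: "t": time; "q": joint angles; "qd": joint speeds; "joint_torque": joint torques, N m; "tool_pos": TCP position; "orientation": TCP orientation; "force": force on the tool from outside, world axes, zero at the start; "moment": the same for the moment, N m; "opening": finger opening in m; "grip_force": force on a finger pad.
Only numpy, scipy, OpenCV 4.12 (cv2) and the standard library are available. Lean on these libraries where they do the work, as an engineer would, in place of code of your own. Each camera call takes 0.05 s, during which the arm holds its last target. There are 200 camera calls.

TASK

Set up the drip coffee maker on the wooden saucer, building it up from the bottom, one piece at a time: stand the small terracotta cup on the saucer, seat the steel drip filter on the cup, lower the press into the filter, and close the filter with the domed lid. Every piece should sit upright, centred and fully home, and be let go; leave the saucer where it is and do not disturb the garlic, tub, brown cup, jam jar and red peeler.

Things in the scene. Friction and masses are not known exactly. Their poses are not given: they have to be found in the camera images.
- saucer: Round wooden saucer, 116 mm across, 16 mm high, 300 g, loose; the stack is built on it. Origin: centre of its underside, z up. Its flat inner floor is 5 mm above the origin and about 98 mm across, with an upright rim all round.
- cup: Small terracotta-coloured stoneware cup, no handle, 70 mm high, 160 g. Outside it tapers from 50 mm across at the foot to 64 mm at the rim (grip it at 45 mm up, 60 mm across); mouth 58 mm across inside. Starts upright on the table. Origin: centre of its underside, z up; on the saucer it is 5 mm above the saucer's origin.
- filter: Steel drip filter, 49 mm high, 120 g, starts upright: a boss (6 mm high, tapering to 44 mm across) that drops into the cup's mouth, a flange 93 mm across (z 6 to 10 mm) and an open chamber (64 mm outside: grip here; 58 mm inside; floor z 11 mm, rim z 49 mm). Origin: centre of the boss's underside, z up; on the cup it is 64 mm above the cup's origin.
- press: Filter press: flat perforated steel disc, 50 mm across, 3 mm thick, with a thin post and a small round steel knob, 14 mm across, from z 38 to 51 mm; 50 g. Starts upright on the table. Origin: centre of the disc's underside, z up; on the chamber's floor it is 11 mm above the filter's origin, the knob's top 13 mm over the rim.
- lid: Domed steel lid with a black knob, 78 mm across, 48 mm high, 70 g, starts skirt down. The skirt (74 mm across inside, 8 mm deep) goes over the filter's chamber and the shoulder rests on its rim. Knob: 20 mm across, z 33 to 48 mm. Origin: centre of the skirt's lower edge, z up; on the filter it is 41 mm above the filter's origin.
- garlic: Bystander: a garlic bulb, about 53 mm across and 52 mm high; loose, leave alone. Origin: centre of its underside.
- tub: Bystander: a white yoghurt tub with a foil lid, 72 mm across, 71 mm high; loose, leave alone. Origin: centre of its underside.
- brown_cup: Bystander: a dark brown glazed cup, 72 mm across, 67 mm high, open; loose, leave alone. It is not the cup for the filter. Origin: centre of its underside.
- white_jar: Bystander: a closed jam jar with a white lid, 68 mm across, 84 mm high; loose, leave alone. Origin: centre of its underside.
- peeler: Bystander: a vegetable peeler with a red handle, 26 x 153 x 24 mm, lying flat; loose, leave alone. Origin: centre of its underside, y along its length.

How it is judged:
By the outcome, as a careful person would: the job done as asked, in the order asked, and still so for the second after the job is handed in, with the robot touching nothing.
It also fails if it takes over 120 s, if anything falls off the work surface, if the arm or the gripper's body presses on something with over 40 N, if the wrist force passes 120 N, or if a joint passes its speed limit or range.

## Working session

There is one attempt and no reset: what is moved stays moved. The work goes in short steps, Python scripts to look and compute and a shell command to move; the robot and the scene stay as the last step left them, time stands still between calls to the robot, and variables do not carry over. Pictures are saved under pics/ and viewed, at most 14 in all, crops included, and the job is handed in when it is done.

```bash
mkdir -p pics; python3 - <<'E'
from cell import telemetry, viewer
import cv2
for n in("top","scene"):
    cv2.imwrite(f"pics/{n}0.png",viewer.read_camera(n)[:,:,::-1]); print(viewer.camera_model(n))
s=telemetry.sense();print(s["tool_pos"],s["orientation"],s["opening"],s["force"])
E
```

```text
{'vfov': 51.883533918025094, 'cx': 283.51880004633085, 'cy': 213.961791707991, 'D': array([0.01122346, 0.        , 0.        , 0.        , 0.        ]), 'rvec': array([ 2.18889412, -2.13790223,  0.10317627]), 'tvec': array([0.04657677, 0.55048775, 0.98460787])}
{'vfov': 57.20559264727563, 'cx': 276.8112751106392, 'cy': 208.42221582713086, 'D': array([-0.04973477,  0.        ,  0.        ,  0.        ,  0.        ]), 'rvec': array([ 2.41534523, -0.57525151,  0.19781316]), 'tvec': array([-0.45360208,  0.23636079,  0.78411375])}
[0.18907923 0.56908467 0.18230127] [ 1.59694042e-01  9.87166167e-01 -8.59241901e-04 -1.81976929e-04] 0.08758352747615024 [-0.02717275  0.37800323  0.16463108]
```

View pics/top0.png

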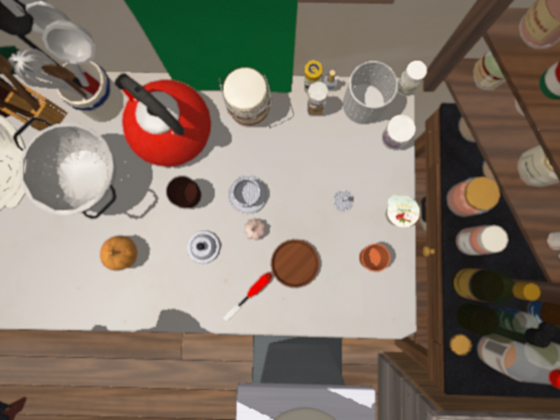

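View pics/scene0.png

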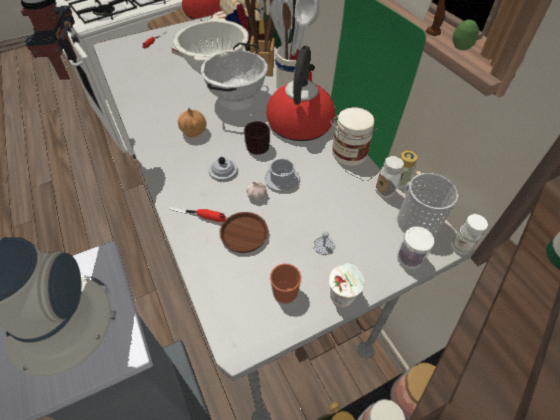

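```bash
cat > h.py <<'E'
import numpy as np, cv2
from cell import viewer
from scipy.optimize import minimize
def K(n):
    m=viewer.camera_model(n); f=210/np.tan(np.radians(m["vfov"]/2))
    return m,np.array([[f,0,m["cx"]],[0,f,m["cy"]],[0,0,1.]])
def proj(n,P):
    m,k=K(n); return cv2.projectPoints(np.asarray(P,float).reshape(-1,1,3),m["rvec"],m["tvec"],k,m["D"])[0][:,0]
def ray(n,uv,z):
    m,k=K(n); p=cv2.undistortPoints(np.array([[uv]],float),k,m["D"])[0,0]
    R=cv2.Rodrigues(m["rvec"])[0]; c=-R.T@m["tvec"]; d=R.T@np.array([*p,1]); return (c+d*(z-c[2])/d[2])[:2]
def circ(x,y,z,r,N=72):
    a=np.linspace(0,2*np.pi,N,endpoint=False); return np.c_[x+r*np.cos(a),y+r*np.sin(a),0*a+z]
E
python3 - <<'E'
from h import *
T={"saucer":((296,263),.016),"cup":((375,257),.07),"filter":((247,194),.03),"press":((344,200),.045),"lid":((204,245),.04),"garlic":((256,229),.03),"tub":((403,210),.07),"brown":((183,192),.067),"jar":((400,131),.084),"kettle":((167,122),.1),"peelA":((272,274),.01),"peelB":((226,318),.01)}
S={"saucer":((244,232),.016),"cup":((285,277),.07),"filter":((283,168),.049),"press":((324,236),.05),"lid":((222,160),.048)}
for k,(u,z) in T.items(): print(k,ray("top",u,z).round(3),ray("scene",S[k][0],S[k][1]).round(3) if k in S else "")
print(proj("top",[[.189,.569,.183],[0.189,.569,0]]),proj("scene",[[.189,.569,.183],[0,0,0]]))
I={n:cv2.imread(f"pics/{n}0.png") for n in("top","scene")}
def c(n,u,s=20,z=200): 
    x,y=u; return cv2.resize(I[n][y-s:y+s,x-s:x+s],(z,z),interpolation=cv2.INTER_CUBIC)
rows=[np.hstack([c(n,D[k][0],25) for k in("cup","filter","press","lid")]) for n,D in(("top",T),("scene",S))]
cv2.imwrite("pics/crops.png",np.vstack(rows))
E
```

```text
saucer [0.435 0.028] [0.434 0.025]
cup [ 0.453 -0.147] [ 0.451 -0.149]
filter [0.594 0.147] [0.597 0.141]
press [ 0.583 -0.08 ] [ 0.581 -0.088]
lid [0.472 0.241] [0.468 0.24 ]
garlic [0.512 0.123] 
tub [ 0.56  -0.209] 
brown [0.59  0.289] 
jar [ 0.738 -0.199] 
kettle [0.742 0.324] 
peelA [0.408 0.083] 
peelB [0.304 0.188] 
[[ 11.2216808  387.25717513]
 [ 61.31821942 363.95021996]] [[ 74.2759852   80.36198226]
 [ 58.73656088 322.05553708]]
```

View pics/crops.png

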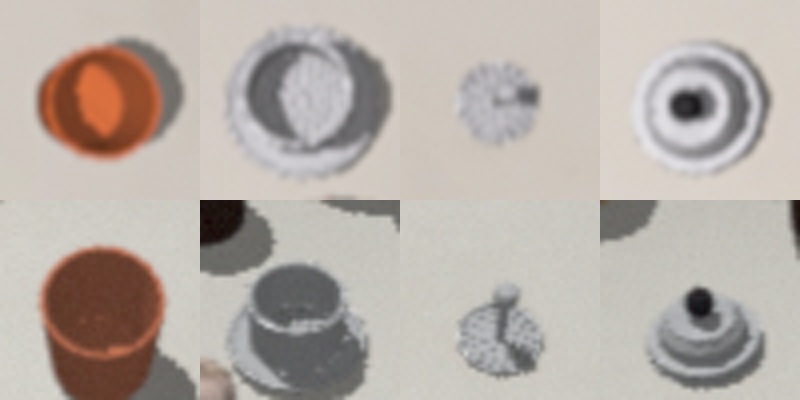

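```bash
cat >> h.py <<'E'
from scipy.optimize import differential_evolution
OB={"saucer":[(.016,.058)],"cup":[(.07,.032),(.07,.029)],"filter":[(.010,.0465),(.049,.032),(.049,.029)],"press":[(.003,.025),(.0445,.007)],"lid":[(0.002,.039),(.04,.010)]}
def grad(img):
    g=cv2.GaussianBlur(img.astype(np.float32),(0,0),1.0)
    return np.minimum(np.sqrt(sum(cv2.Sobel(g,cv2.CV_32F,a,1-a,ksize=3)**2 for a in(0,1)).sum(2)),150)
def fit(imgs,name,x0,dz=0,w=.015):
    """imgs: dict of camera->picture; returns xy per camera and joint"""
    G={n:grad(i) for n,i in imgs.items()}
    def sc(p,cams):
        t=0
        for n in cams:
            P=np.vstack([circ(p[0],p[1],z+dz,r) for z,r in OB[name]])
            uv=proj(n,P).astype(np.float32)
            t-=cv2.remap(G[n],uv[None,:,0],uv[None,:,1],cv2.INTER_LINEAR).mean()
        return t
    out={}
    for c in [[n] for n in imgs]+([list(imgs)] if len(imgs)>1 else []):
        r=differential_evolution(sc,[(x0[0]-w,x0[0]+w),(x0[1]-w,x0[1]+w)],args=(c,),seed=1,tol=1e-4,maxiter=60)
        out["+".join(c)]=(r.x*1000).round(1)
    return out
E
python3 - <<'E'
from h import *
I={n:cv2.imread(f"pics/{n}0.png") for n in("top","scene")}
for k,x in {"saucer":(.435,.027),"cup":(.452,-.148),"filter":(.595,.145),"press":(.582,-.083),"lid":(.47,.24)}.items(): print(k,fit(I,k,x))
E
```

```text
saucer {'top': array([436.5,  27.7]), 'scene': array([432.,  26.]), 'top+scene': array([435.1,  26.3])}Traceback (most recent call last):
  File "<stdin>", line 3, in <module>
  File "h.py", line 31, in fit
    r=differential_evolution(sc,[(x0[0]-w,x0[0]+w),(x0[1]-w,x0[1]+w)],args=(c,),seed=1,tol=1e-4,maxiter=60)
    return fun(*args, **kwargs)
    ret = solver.solve()
    next(self)
    ~~~~^^^^^^
    energy = self.func(parameters)
    return self.f(x, *self.args)
           ~~~~~~^^^^^^^^^^^^^^^
  File "h.py", line 26, in sc
    uv=proj(n,P).astype(np.float32)
       ~~~~^^^^^
  File "h.py", line 8, in proj
    m,k=K(n); return cv2.projectPoints(np.asarray(P,float).reshape(-1,1,3),m["rvec"],m["tvec"],k,m["D"])[0][:,0]
        ~^^^
  File "h.py", line 5, in K
    m=viewer.camera_model(n); f=210/np.tan(np.radians(m["vfov"]/2))
ValueError: time passes only in moves, steps and waits
```

```bash
sed -i 's/^def K(n):/import functools\n@functools.lru_cache\ndef K(n):/' h.py
python3 - <<'E'
from h import *
I={n:cv2.imread(f"pics/{n}0.png") for n in("top","scene")}
for k,x in {"saucer":(.435,.027),"cup":(.452,-.148),"filter":(.595,.145),"press":(.582,-.083),"lid":(.47,.24)}.items(): print(k,fit(I,k,x))
from cell import telemetry
print(telemetry.sense()["t"])
E
```

```text
saucer {'top': array([436.5,  27.7]), 'scene': array([432.,  26.]), 'top+scene': array([435.1,  26.3])}
cup {'top': array([ 453.5, -148. ]), 'scene': array([ 449.7, -150.7]), 'top+scene': array([ 452.9, -147.8])}
filter {'top': array([597. , 144.7]), 'scene': array([593. , 141.3]), 'top+scene': array([597.2, 144.6])}
press {'top': array([586.9, -84.6]), 'scene': array([586.7, -85.5]), 'top+scene': array([586.9, -85.3])}
lid {'top': array([470.7, 243.5]), 'scene': array([466.5, 243.2]), 'top+scene': array([469. , 243.6])}
0.1
```

```bash
python3 -m crank '[1,-3,0,1,1, 2,-5.5,0,2,1, 2.2,-6,0,2,1, 2.2,-6,0,2,1, 2.2,-6,0,2,1, 2.2,-6,0,2,1, 2.2,-6,0,2,1, 2.2,-6,0,2,1, 2.2,-6,0,1.4,1, 2.2,-6,0,1,1, 2.2,-6,0,1,1, 2.2,-6,0,0,1]' 20; python3 -m crank '[1,-3,0,0,1, 0,0,0,0,1]'
```

```text
t: 1.6
tool_pos: [0.4346, -0.1045, 0.1832]
orientation: [-0.0, 1.0, 0.0, 0.0]
force: [0.4, 0.8, -0.4]
opening: 0.0877
grip_force: 0.0
t: 1.85
tool_pos: [0.4441, -0.1341, 0.1822]
orientation: [0.002, 1.0, 0.0, -0.001]
force: [-0.2, 1.1, -0.2]
opening: 0.0877
grip_force: 0.0
```

```bash
python3 -m crank '[0.75,-1.5,-3,0,1, 0,0,-5,0,1, 0,0,-3,0,1, 0,0,0,0,1]'
```

```text
t: 2.35
tool_pos: [0.45, -0.1455, 0.0707]
orientation: [-0.001, 1.0, 0.001, -0.002]
force: [-0.5, 0.3, 0.7]
opening: 0.0881
grip_force: 0.0
```

```bash
python3 -m crank '[0,0,-1,0,1, 0,0,0,0,1]'; python3 -m crank '[0,0,0,0,1]'
```

```text
t: 2.6
tool_pos: [0.4523, -0.1472, 0.0642]
orientation: [-0.0, 1.0, -0.0, 0.001]
force: [-0.3, -0.5, -0.2]
opening: 0.0877
grip_force: 0.0
t: 2.72
tool_pos: [0.4524, -0.1475, 0.0645]
orientation: [-0.0, 1.0, -0.0, 0.001]
force: [-1.1, -0.3, -0.2]
opening: 0.088
grip_force: 0.0
```

```bash
python3 - <<'E'
from h import *
from cell import telemetry
for n in("top","scene"): cv2.imwrite(f"pics/{n}1.png",viewer.read_camera(n)[:,:,::-1])
print(telemetry.sense()["tool_pos"])
a=cv2.imread("pics/scene1.png"); b=cv2.imread("pics/top1.png")
cv2.imwrite("pics/v1.png",np.hstack([cv2.resize(a[180:340,190:380],None,fx=2.1,fy=2.1),cv2.resize(b[170:330,300:490],None,fx=2.1,fy=2.1)]))
E
```

```text
[ 0.45230136 -0.1475632   0.06423038]
```

View pics/v1.png

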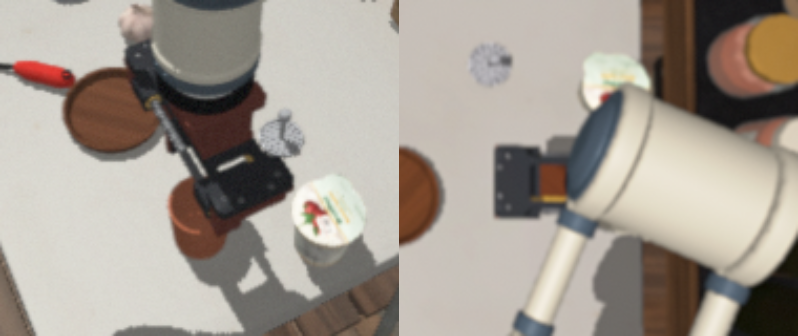

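```bash
python3 -m crank '[-0.05,-0.15,-2,0,1, 0,0,-1.8,0,1, 0,0,0,0,1, 0,0,0,0,1]'; python3 -m crank '[0,0,0,0,-1, 0,0,0,0,-1, 0,0,0,0,-1, 0,0,0,0,-1,0,0,0,0,-1]' 20
```

```text
t: 3.32
tool_pos: [0.4512, -0.1489, 0.0251]
orientation: [-0.0, 1.0, 0.0, -0.0]
force: [-1.4, -0.2, -0.5]
opening: 0.0878
grip_force: 0.0
t: 3.95
tool_pos: [0.4517, -0.1487, 0.0258]
orientation: [-0.0, 1.0, 0.0, 0.0]
force: [-0.4, 2.1, 3.2]
opening: 0.0624
grip_force: 20.0
```

```bash
python3 -m crank '[0,0,2,0,-1, 0,0,3,0,-1, -0.3,3,0,0,-1, -0.5,5,0,0,-1, -0.5,5,0,0,-1, -0.43,3.5,0,0,-1, 0,1.06,0,0,-1, 0,0,0,0,-1, 0,0,0,0,-1, 0,0,0,0,-1]'
```

```text
t: 5.2
tool_pos: [0.4342, 0.0257, 0.0753]
orientation: [0.001, 1.0, -0.0, -0.0]
force: [0.2, 1.5, -1.9]
opening: 0.0623
grip_force: 20.0
```

```bash
python3 -m crank '[0,0.12,-2,0,-1, 0,0,-1.5,0,-1, 0,0,-0.5,0,-1, 0,0,-0.3,0,-1, 0,0,-0.1,0,-1, 0,0,0,0,-1, 0,0,0,0,-1]'
```

```text
t: 6.08
tool_pos: [0.4343, 0.0279, 0.0318]
orientation: [-0.0, 1.0, -0.0, 0.0]
force: [-0.3, 0.1, -2.3]
opening: 0.0625
grip_force: 20.0
```

```bash
python3 -m crank '[0,-0.1,-0.05,0,-1, 0,0,-0.05,0,-1, 0,0,0,0,-1]'; python3 -m crank '[0,0,-0.05,0,-1, 0,0,0,0,-1]'
```

```text
t: 6.45
tool_pos: [0.4344, 0.0268, 0.0308]
orientation: [-0.0, 1.0, -0.0, 0.0]
force: [0.7, 0.5, 0.9]
opening: 0.0624
grip_force: 20.0
t: 6.7
tool_pos: [0.4346, 0.0269, 0.0307]
orientation: [-0.0, 1.0, -0.0, 0.001]
force: [-0.5, -0.3, 4.4]
opening: 0.062
grip_force: 20.0
```

```bash
python3 -m crank '[0,0,0,0,0.3, 0,0,0,0,1, 0,0,0,0,1, 0,0,0,0,1, 0,0,3,0,1, 0,0,5,0,1, 2,1.5,3,0,1, 4,2.9,0,0,1, 4,2.9,0,0,1, 4,2.9,0,0,1, 2.05,1.4,0,0,1, 0,0,0,0,1]'; python3 -m crank '[0,0,0,0,1, 0,0,0,0,1]'; python3 - <<'E'
from h import *
I={}
for n in("top","scene"):
    I[n]=viewer.read_camera(n)[:,:,::-1]; cv2.imwrite(f"pics/{n}2.png",I[n])
for n in I:
    J={n:I[n]}
    print(n,fit(J,"saucer",(.435,.027)),fit(J,"cup",(.435,.027),.005),fit(J,"filter",(.595,.143)))
cv2.imwrite("pics/v2.png",np.hstack([cv2.resize(I["scene"][130:290,190:380],None,fx=2.1,fy=2.1),cv2.resize(I["top"][170:330,200:390],None,fx=2.1,fy=2.1)]))
E
```

```text
t: 8.2
tool_pos: [0.5948, 0.1436, 0.1382]
orientation: [-0.001, 1.0, -0.0, -0.001]
force: [-0.6, 0.5, -0.5]
opening: 0.088
grip_force: 0.0
t: 8.45
tool_pos: [0.594, 0.1423, 0.1404]
orientation: [0.0, 1.0, 0.0, 0.0]
force: [-0.5, 0.4, -0.6]
opening: 0.0878
grip_force: 0.0
top {'top': array([433. ,  33.6])} {'top': array([436.3,  24.2])} {'top': array([595.7, 146.8])}
scene {'scene': array([432.3,  28.3])} {'scene': array([432.1,  23.3])} {'scene': array([597.4, 146.2])}
```

View pics/v2.png

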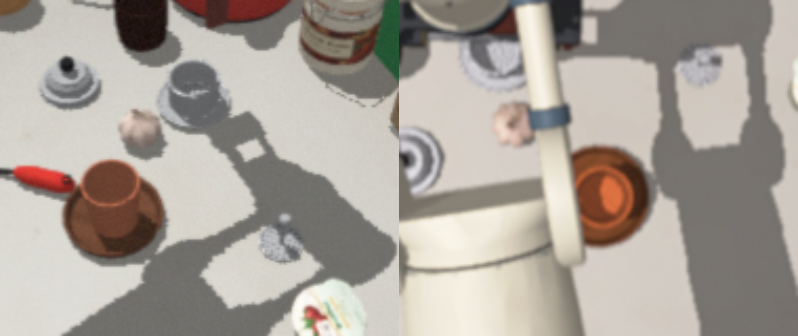

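```bash
python3 - <<'E'
from h import *
I=cv2.imread("pics/scene2.png"); s=7
x0,y0=200,200; c=cv2.resize(I[y0:y0+80,x0:x0+90],None,fx=s,fy=s,interpolation=cv2.INTER_CUBIC)
def d(x,y,z,r,col): cv2.polylines(c,[(((proj("scene",circ(x,y,z,r))-[x0,y0]+.5)*s*8).astype(int)).reshape(-1,1,2)],True,col,1,cv2.LINE_AA,3)
d(.432,.026,.016,.058,(0,255,0)); d(.432,.026,.005,.049,(0,255,255));d(.4321,.0233,.075,.032,(255,255,0)); d(.4321,.0233,.005,.025,(255,255,0))
cv2.imwrite("pics/v3.png",c)
E
```

```text
(no output)
```

View pics/v3.png

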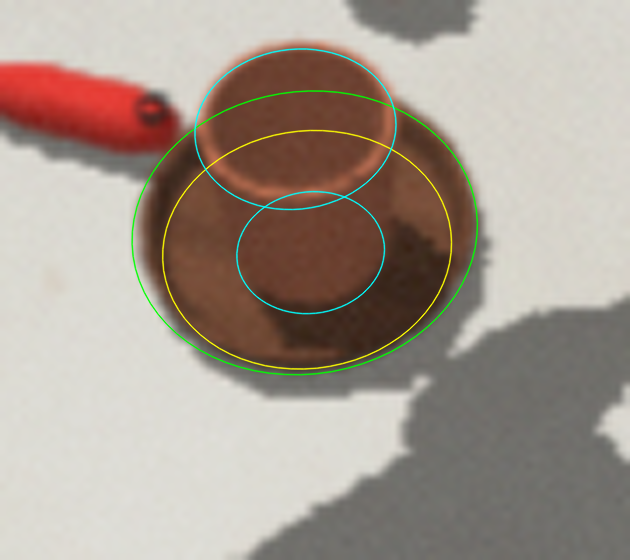

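```bash
cat >> h.py <<'E'
SH={"saucer":[(.016,.058),(.002,.056)],"cup":[(.07,.032),(0,.025)],"filter":None}
def sil(n,I,parts,x0,c,h=40,s=8,sat=60):
    """fit silhouettes: parts=[(name,dz)], x0 list of xy; c=crop centre px"""
    a,b=c[0]-h,c[1]-h; C=cv2.resize(I[b:b+2*h,a:a+2*h],None,fx=s,fy=s,interpolation=cv2.INTER_LINEAR)
    M=(cv2.cvtColor(C,cv2.COLOR_BGR2HSV)[:,:,1]>sat).astype(np.uint8)
    k,L,st,_=cv2.connectedComponentsWithStats(M); M=(L==1+st[1:,4].argmax()).astype(np.uint8)
    def f(p):
        D=np.zeros_like(M)
        for i,(o,dz) in enumerate(parts):
            P=np.vstack([proj(n,circ(p[2*i],p[2*i+1],z+dz,r)) for z,r in SH[o]])
            cv2.fillPoly(D,[cv2.convexHull((((P-[a,b]+.5)*s)*16).astype(np.int32))],1,cv2.LINE_8,4)
        return (D!=M).sum()/M.sum()
    r=differential_evolution(f,[(v-.012,v+.012) for v in np.ravel(x0)],seed=1,tol=1e-4,maxiter=80)
    return (r.x*1000).round(1),round(r.fun,3)
E
python3 - <<'E'
from h import *
L=lambda n:cv2.imread(f"pics/{n}.png")
print("top0 s",sil("top",L("top0"),[("saucer",0)],[(.436,.027)],(305,262),28))
print("top0 c",sil("top",L("top0"),[("cup",0)],[(.452,-.148)],(375,257),26))
print("sc0 c",sil("scene",L("scene0"),[("cup",0)],[(.452,-.148)],(285,285),26))
print("sc0 s",sil("scene",L("scene0"),[("saucer",0)],[(.434,.027)],(252,235),30))
print("sc2",sil("scene",L("scene2"),[("saucer",0),("cup",.005)],[(.434,.027),(.434,.027)],(258,235),37))
E
```

```text
top0 s (array([436.2,  31.8]), np.float64(0.033))
top0 c (array([ 453.3, -147.7]), np.float64(0.044))
sc0 c (array([ 451.9, -149. ]), np.float64(0.018))
sc0 s (array([434.7,  33.8]), np.float64(0.075))
sc2 (array([435.4,  34.4, 433.8,  25.9]), np.float64(0.041))
```

```bash
python3 - <<'E'
from h import *
out=[]
for n,(x0,y0) in(("top",(265,232)),("scene",(212,200))):
    I=cv2.imread(f"pics/{n}0.png"); s=6
    c=cv2.resize(I[y0:y0+64,x0:x0+64],None,fx=s,fy=s,interpolation=cv2.INTER_CUBIC)
    for y,col in((.0275,(0,255,0)),(.0325,(255,255,0))):
        for z in (.016,0): cv2.polylines(c,[(((proj(n,circ(.4352,y,z,.058 if z else .055))-[x0,y0]+.5)*s*8).astype(int)).reshape(-1,1,2)],True,col,1,cv2.LINE_AA,3)
    out.append(c)
cv2.imwrite("pics/v4.png",np.hstack(out))
E
```

```text
(no output)
```

View pics/v4.png

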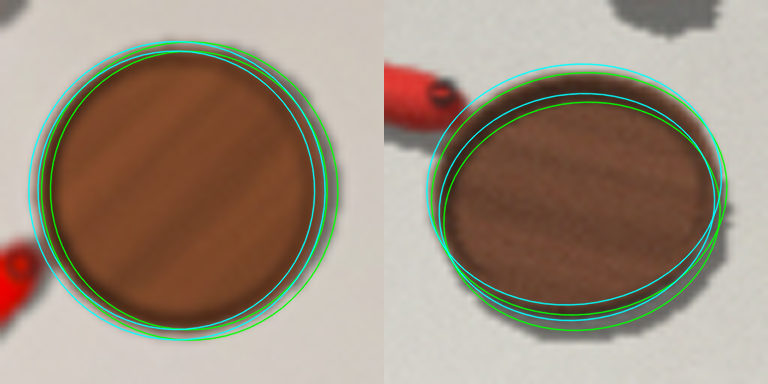

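```bash
python3 - <<'E'
from h import *
for n,(cx,cy) in(("top",(296,263)),("scene",(244,233))):
    I=cv2.imread(f"pics/{n}0.png"); s=6
    c=cv2.resize(I[cy-34:cy+34,cx-34:cx+34],None,fx=s,fy=s,interpolation=cv2.INTER_CUBIC)
    H=cv2.cvtColor(c,cv2.COLOR_BGR2HSV)
    for nm,M in(("floor",(H[:,:,1]>90)&(H[:,:,2]>(95 if n=="top" else 70))&(H[:,:,2]<200)),("all",(H[:,:,1]>90))):
        M=cv2.morphologyEx(M.astype(np.uint8),cv2.MORPH_OPEN,np.ones((61,61)))
        k=cv2.findContours(M,0,1)[0]; k=max(k,key=cv2.contourArea)
        e=cv2.fitEllipse(cv2.convexHull(k)); u=(np.array(e[0])+.5)/s-.5+[cx-34,cy-34]
        print(n,nm,u.round(2),np.array(e[1])/s,ray(n,u,.006 if nm=="floor" else .014).round(4))
E
```

```text
top floor [296.29 262.21] [42.36791738 45.31203206] [0.4373 0.0267]
top all [294.75 263.03] [47.24589539 48.01331584] [0.4353 0.0305]
scene floor [244.7 233.4] [35.56208547 46.37278748] [0.4361 0.0269]
scene all [243.39 231.74] [39.83085124 47.42959595] [0.4335 0.0274]
```

```bash
python3 -m crank '[0.1,0.07,-3,0,1, 0,0,-5,0,1, 0,0,-3,0,1, 0,0,-1.3,0,1, 0,0,0,0,1, 0,0,0,0,1]'; python3 -m crank '[0,0,-0.1,0,0.6, 0,0,0,0,-1, 0,0,0,0,-1, 0,0,0,0,-1,0,0,0,0,-1,0,0,0,0,-1]' 20
```

```text
t: 9.3
tool_pos: [0.5967, 0.1438, 0.019]
orientation: [-0.0, 1.0, 0.0, 0.002]
force: [0.0, 0.4, 1.1]
opening: 0.0876
grip_force: 0.0
t: 10.05
tool_pos: [0.5955, 0.1436, 0.0158]
orientation: [-0.0, 1.0, -0.0, -0.0]
force: [-0.6, 0.1, 0.8]
opening: 0.0314
grip_force: 0.0
```

```bash
python3 - <<'E'
from h import *
from cell import telemetry
I={}
for n in("top","scene"):
    I[n]=viewer.read_camera(n)[:,:,::-1]; cv2.imwrite(f"pics/{n}5.png",I[n])
s=telemetry.sense();print(s["opening"],s["grip_force"],s["tool_pos"])
cv2.imwrite("pics/v5.png",np.hstack([cv2.resize(I["scene"][90:250,190:380],None,fx=2.1,fy=2.1),cv2.resize(I["top"][130:290,160:350],None,fx=2.1,fy=2.1)]))
E
```

```text
0.023107636326703943 0.0 [0.59553818 0.14360608 0.01578473]
```

View pics/v5.png

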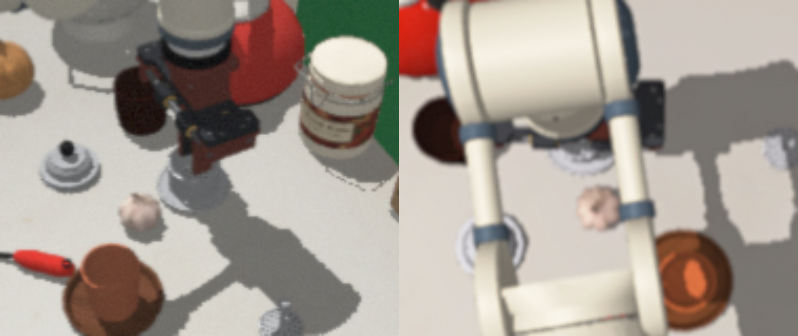

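```bash
python3 - <<'E'
from h import *
for n in("scene","top"):
    print(n,proj(n,[[.594,.142,.14],[.594,.142,.22],[.5955,.1436,.0158],[.5955,.1436,.096],[.595,.143,.0]]).round(0).tolist())
I={n:cv2.imread(f"pics/{n}5.png") for n in("scene","top")}
s=np.hstack([cv2.resize(I["scene"][95:215,220:340],(400,400)),cv2.resize(I["top"][150:230,200:280],(400,400))])
cv2.imwrite("pics/v6.png",s)
E
```

```text
scene [[282.0, 141.0], [282.0, 114.0], [282.0, 176.0], [282.0, 154.0], [282.0, 181.0]]
top [[244.0, 186.0], [240.0, 179.0], [249.0, 194.0], [246.0, 189.0], [250.0, 196.0]]
```

View pics/v6.png

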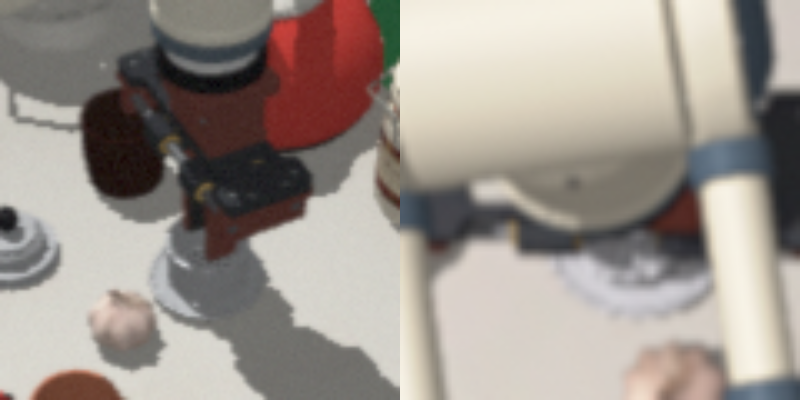

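```bash
python3 -m crank '[0,0,0,0,1, 0,0,0,0,1, 0,0,0,0,1, 0,0,0,0,1, 0,0,0,0,1]' 5;  python3 - <<'E'
from h import *
I={}
for n in("scene",):
    I[n]=viewer.read_camera(n)[:,:,::-1]; cv2.imwrite(f"pics/{n}7.png",I[n])
cv2.imwrite("pics/v7.png",cv2.resize(I["scene"][95:215,220:340],(600,600),interpolation=cv2.INTER_CUBIC))
E
```

```text
t: 10.78
tool_pos: [0.5955, 0.1436, 0.0158]
orientation: [-0.0, 1.0, -0.0, -0.0]
force: [0.4, -1.3, -0.5]
opening: 0.0699
grip_force: 0.0
```

View pics/v7.png

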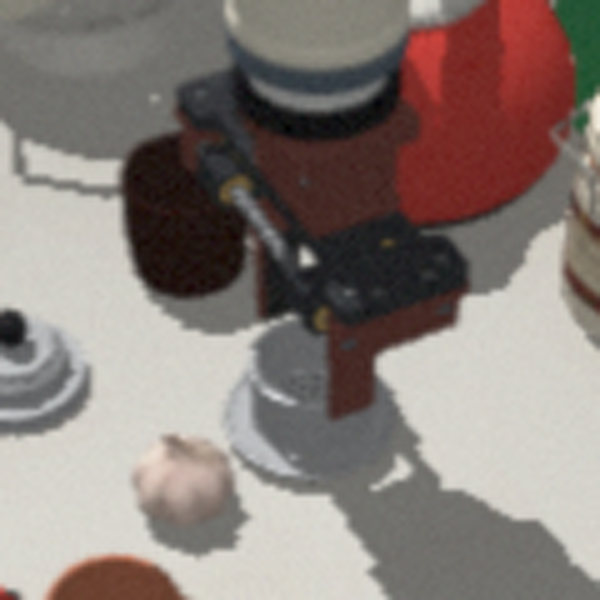

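```bash
python3 - <<'E'
from h import *
m,k=K("scene");R=cv2.Rodrigues(m["rvec"])[0];print("cam",(-R.T@m["tvec"]).round(3))
I=cv2.imread("pics/scene7.png"); x0,y0,s=220,95,5
c=cv2.resize(I[95:215,220:340],(600,600),interpolation=cv2.INTER_CUBIC)
def pl(P,col): cv2.polylines(c,[(((proj("scene",P)-[x0,y0]+.5)*s*8).astype(int)).reshape(-1,1,2)],True,col,1,cv2.LINE_AA,3)
pl(circ(.595,.143,.010,.0465),(0,255,0));pl(circ(.595,.143,.049,.032),(0,255,0));
for sg in(1,-1):
  for z in(.0158,.075):
    a,b=.1436+sg*.035,.1436+sg*.0485
    pl([[.5855,a,z],[.6055,a,z],[.6055,b,z],[.5855,b,z]],(0,255,255))
cv2.imwrite("pics/v8.png",c)
E
```

```text
cam [ 0.271 -0.474  0.761]
```

View pics/v8.png

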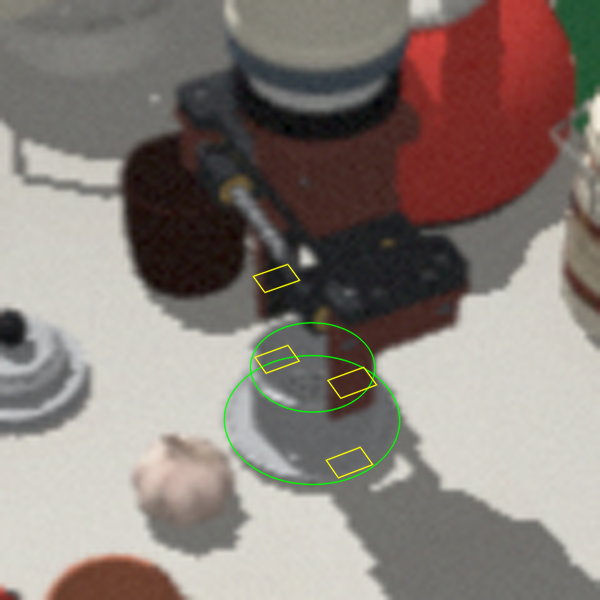

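```bash
python3 -m crank '[0,0,0,0,1, 0,0,0,0,1, 0,0,-0.2,0,1, 0,0,-0.2,0,1, 0,0,0,0,1]'; python3 -m crank '[0,0,-0.2,0,1, 0,0,-0.2,0,1, 0,0,0,0,1]'; python3 -m crank '[0,0,-0.2,0,1, 0,0,0,0,1]'
```

```text
t: 11.45
tool_pos: [0.5954, 0.1436, 0.0115]
orientation: [-0.0, 1.0, -0.0, -0.0]
force: [0.4, -0.1, -0.5]
opening: 0.0877
grip_force: 0.0
t: 11.82
tool_pos: [0.5954, 0.1435, 0.0075]
orientation: [-0.0, 1.0, -0.0, -0.0]
force: [1.0, 0.6, -0.6]
opening: 0.0878
grip_force: 0.0
t: 12.08
tool_pos: [0.5955, 0.1436, 0.0056]
orientation: [-0.0, 1.0, -0.0, -0.0]
force: [-0.2, 0.4, 0.1]
opening: 0.0882
grip_force: 0.0
```

```bash
python3 -m crank '[0,0,-0.3,0,1, 0,0,-0.3,0,1, 0,0,0,0,1]'; python3 -m crank '[0,0,-0.3,0,1, 0,0,-0.3,0,1, 0,0,0,0,1]';python3 - <<'E'
from h import *
I=viewer.read_camera("scene")[:,:,::-1]; cv2.imwrite("pics/scene9.png",I)
cv2.imwrite("pics/v9.png",cv2.resize(I[95:215,220:340],(600,600),interpolation=cv2.INTER_CUBIC))
E
```

```text
t: 12.45
tool_pos: [0.5953, 0.1435, -0.0007]
orientation: [-0.0, 1.0, -0.0, -0.0]
force: [0.3, 0.4, -0.2]
opening: 0.0881
grip_force: 0.0
t: 12.82
tool_pos: [0.5953, 0.1436, -0.0066]
orientation: [-0.0, 1.0, -0.0, -0.0]
force: [-0.8, 1.0, -0.1]
opening: 0.0877
grip_force: 0.0
```

View pics/v9.png

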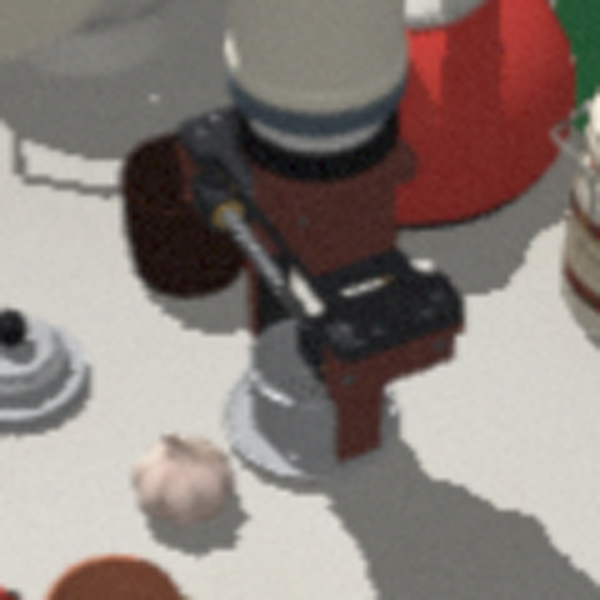

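```bash
python3 -m crank '[0,0,-0.3,0,1, 0,0,-0.3,0,1, 0,0,0,0,1]'; python3 -m crank '[0,0,-0.3,0,1, 0,0,0,0,1]'
```

```text
t: 13.25
tool_pos: [0.5953, 0.1436, -0.0127]
orientation: [-0.0, 1.0, -0.0, -0.0]
force: [-0.5, -0.3, 0.3]
opening: 0.0879
grip_force: 0.0
t: 13.5
tool_pos: [0.5954, 0.1435, -0.0155]
orientation: [-0.0, 1.0, -0.0, -0.0]
force: [-0.1, -0.3, -0.1]
opening: 0.0875
grip_force: 0.0
```

```bash
python3 -m crank '[0,0,0,0,-1, 0,0,0,0,-1, 0,0,0,0,-1, 0,0,0,0,-1,0,0,0,0,-1]' 20
```

```text
t: 14.12
tool_pos: [0.5956, 0.1438, -0.015]
orientation: [-0.0, 1.0, 0.0, 0.0]
force: [-0.2, 1.4, -0.0]
opening: 0.0622
grip_force: 20.0
```

```bash
python3 -m crank '[0,0,2,0,-1, 0,0,4,0,-1, 0,0,5,0,-1, -2,-1.4,0,0,-1, -4,-2.9,0,0,-1, -4,-2.9,0,0,-1, -4,-2.9,0,0,-1, -2.05,-1.59,0,0,-1, 0,0,0,0,-1, 0,0,0,0,-1, 0,0,0,0,-1]'
```

```text
t: 15.5
tool_pos: [0.4356, 0.0272, 0.095]
orientation: [-0.001, 1.0, 0.0, -0.0]
force: [-0.6, -0.5, -1.8]
opening: 0.0623
grip_force: 20.0
```

```bash
python3 -m crank '[-0.04,-0.03,-2,0,-1, 0,0,-1.2,0,-1, 0,0,-0.4,0,-1, 0,0,-0.2,0,-1, 0,0,0,0,-1, 0,0,0,0,-1]'; python3 -m crank '[0,0,-0.15,0,-1, 0,0,0,0,-1]'
```

```text
t: 16.25
tool_pos: [0.435, 0.0264, 0.0574]
orientation: [-0.0, 1.0, -0.0, 0.0]
force: [-0.6, -0.0, -1.8]
opening: 0.0624
grip_force: 20.0
t: 16.5
tool_pos: [0.4346, 0.0264, 0.0553]
orientation: [-0.0, 1.0, -0.0, 0.0]
force: [0.5, 0.4, -0.5]
opening: 0.0623
grip_force: 20.0
```

Expected seat at z = -0.015+0.069 = 0.054.

```bash
python3 -m crank '[0.04,0.05,-0.1,0,-1, 0,0,-0.05,0,-1, 0,0,0,0,-1]'; python3 -m crank '[0,0,-0.05,0,-1, 0,0,0,0,-1]'
```

```text
t: 16.88
tool_pos: [0.4351, 0.027, 0.0541]
orientation: [-0.0, 1.0, 0.0, 0.0]
force: [-0.1, 1.3, 1.2]
opening: 0.0623
grip_force: 20.0
t: 17.12
tool_pos: [0.4353, 0.027, 0.0541]
orientation: [-0.0, 1.0, 0.0, 0.0]
force: [-2.1, 1.6, 5.1]
opening: 0.0617
grip_force: 20.0
```

```bash
python3 -m crank '[0,0,0,0,0.3, 0,0,0,0,1, 0,0,0,0,1, 0,0,0,0,1, 0,0,3,0,1, 0,0,5,0,1, 0,0,0,0,1, 0,0,0,0,1]'; python3 - <<'E'
from h import *
I={n:cv2.imread(f"pics/{n}0.png") for n in("top","scene")}
OB["d"]=[(.003,.025)]; OB["k"]=[(.0445,.007)]; OB["d0"]=[(.001,.025)]
print(fit(I,"d",(.585,-.085))); print(fit({"scene":I["scene"]},"k",(.585,-.085)))
# disc centroid by brightness: darker than table
for n,(u,v) in(("top",(344,200)),("scene",(324,243))):
    c=I[n][v-16:v+16,u-20:u+20]; s=6; c=cv2.resize(c,None,fx=s,fy=s,interpolation=cv2.INTER_CUBIC)
    b=np.median(c.reshape(-1,3),0); M=((np.abs(c.astype(float)-b).sum(2))>36).astype(np.uint8)
    M=cv2.morphologyEx(M,cv2.MORPH_CLOSE,np.ones((13,13)));k=max(cv2.findContours(M,0,1)[0],key=cv2.contourArea);h=cv2.convexHull(k)
    e=cv2.fitEllipse(h);w=(np.array(e[0])+.5)/s-.5+[u-20,v-16];print(n,w,np.array(e[1])/s,ray(n,w,.003))
print(proj("top",[[.585,-.085,.003],[.585,-.085,.045]]),proj("scene",[[.585,-.085,.003],[.585,-.085,.0445]]))
J=np.hstack([cv2.resize(I[n][y-20:y+20,x-20:x+20],(400,400),interpolation=cv2.INTER_CUBIC) for n,x,y in(("top",344,202),("scene",324,240))])
for i,n,x,y in((0,"top",344,202),(1,"scene",324,240)):
    for P,col in((circ(.585,-.085,.003,.025),(0,255,0)),(circ(.585,-.085,.0445,.007),(0,0,255))):
        q=((proj(n,P)-[x-20,y-20]+.5)*10+[400*i,0]).astype(int).reshape(-1,1,2); cv2.polylines(J,[q],True,col,1)
from cell import telemetry; s=telemetry.sense(); print(s["tool_pos"],s["force"])
G={n:viewer.read_camera(n)[:,:,::-1] for n in("scene",)}
cv2.imwrite("pics/scene10.png",G["scene"])
g=cv2.resize(G["scene"][150:270,190:310],(400,400),interpolation=cv2.INTER_CUBIC)
J2=np.zeros((600,800,3),np.uint8); J2[:300,:600]=cv2.resize(J,(600,300)); J2[300:,:300]=cv2.resize(g,(300,300))
cv2.imwrite("pics/v10.png",J2)
E
```

```text
t: 18.12
tool_pos: [0.435, 0.0269, 0.1327]
orientation: [-0.0, 1.0, -0.0, -0.0]
force: [0.3, 0.6, -0.9]
opening: 0.0879
grip_force: 0.0
{'top': array([588.7, -83.5]), 'scene': array([587.2, -85. ]), 'top+scene': array([587.9, -84.1])}
{'scene': array([583.8, -86.9])}
top [343.33726374 200.25371679] [21.76113383 21.82295736] [ 0.588547   -0.08372149]
scene [323.8882192  243.89335887] [23.22417196 25.11272176] [ 0.59005188 -0.08205232]
[[343.85385389 201.72281027]
 [346.23461654 199.32075384]] [[322.68274382 245.66423881]
 [324.38668802 235.61777439]]
[0.43495345 0.02687845 0.13267418] [ 0.25209468  0.58719889 -0.93915819]
```

View pics/v10.png

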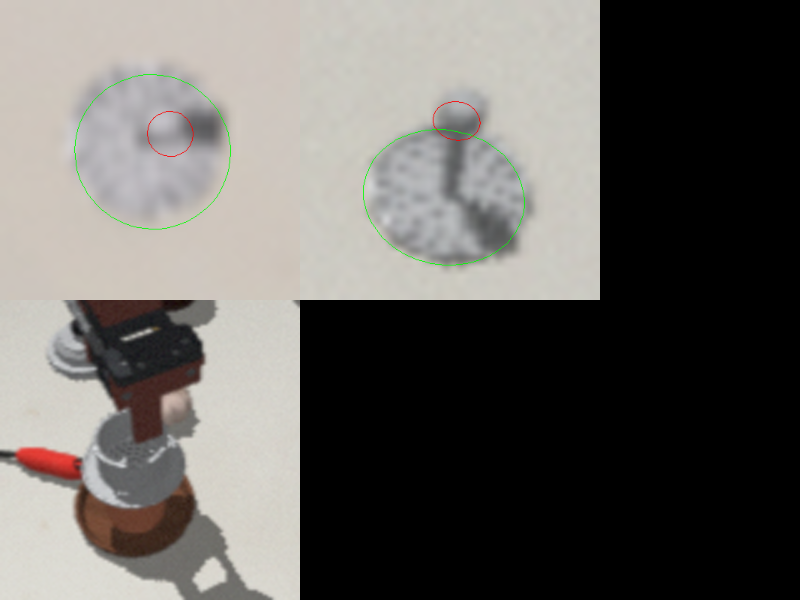

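```bash
python3 -m crank '[2,-1.5,0,0,0, 4,-2.9,0,0,0, 4,-2.9,0,0,0, 4,-2.9,0,0,0, 1.25,-0.84,0,0,0, 0,0,-2,0,0, 0,0,-4,0,0, 0,0,-1,0,0, 0,0,0,0,0, 0,0,0,0,0]'; python3 - <<'E'
from h import *
print(ray("scene",(325.5,233.5),.0445))
I=viewer.read_camera("scene")[:,:,::-1]; cv2.imwrite("pics/scene11.png",I)
E
```

```text
t: 19.42
tool_pos: [0.5881, -0.0834, 0.065]
orientation: [-0.0, 1.0, -0.0, 0.001]
force: [-0.6, -0.1, 0.8]
opening: 0.0439
grip_force: 0.0
[ 0.590236   -0.08117926]
```

```bash
python3 -m crank '[0.05,0.1,-3,0,0, 0,0,-2,0,0, 0,0,-1,0,0, 0,0,-0.5,0,0, 0,0,-0.4,0,0, 0,0,0,0,0, 0,0,0,0,0]'; python3 -m crank '[0,0,0,0,-1, 0,0,0,0,-1, 0,0,0,0,-1, 0,0,0,0,-1, 0,0,0,0,-1]' 10
```

```text
t: 20.35
tool_pos: [0.5884, -0.0826, -0.005]
orientation: [-0.0, 1.0, -0.0, 0.0]
force: [0.4, 0.6, -0.5]
opening: 0.0439
grip_force: 0.0
t: 20.98
tool_pos: [0.5881, -0.0824, -0.0056]
orientation: [-0.0, 1.0, 0.0, 0.0]
force: [-0.2, 0.2, 0.6]
opening: 0.013
grip_force: 10.0
```

```bash
python3 -m crank '[0,0,3,0,-1, 0,0,5,0,-1, 0,0,5,0,-1, 0,0,1,0,-1, -2,1.5,0,0,-1, -4,2.9,0,0,-1, -4,2.9,0,0,-1, -4,2.8,0,0,-1, -1.3,0.83,0,0,-1, 0,0,0,0,-1, 0,0,0,0,-1, 0,0,0,0,-1]'; python3 - <<'E'
from h import *
I={n:viewer.read_camera(n)[:,:,::-1] for n in("scene","top")}
for n in I: cv2.imwrite(f"pics/{n}12.png",I[n])
OB["d"]=[(.0015,.025)];OB["r"]=[(.049,.032),(.010,.0465)]
S={"scene":I["scene"]}
print(fit(S,"d",(.435,.027),.139,.01),fit(S,"r",(.435,.027),.069,.01))
s=10;x0,y0=220,130
c=cv2.resize(I["scene"][130:190+20,220:300],(800,800))
c=cv2.resize(I["scene"][120:200,210:310],(750,600),interpolation=cv2.INTER_CUBIC)
cv2.imwrite("pics/v12.png",c)
E
```

```text
t: 22.48
tool_pos: [0.4356, 0.0262, 0.1339]
orientation: [0.0, 1.0, -0.0, -0.0]
force: [-0.6, 0.5, 0.2]
opening: 0.013
grip_force: 10.0
{'scene': array([439.9,  17. ])} {'scene': array([438.7,  27.9])}
```

```bash
python3 -m crank '[-0.05,0.07,-1,0,-1, 0,0,-0.6,0,-1, 0,0,-0.4,0,-1, 0,0,-0.3,0,-1, 0,0,0,0,-1, 0,0,0,0,-1]'; python3 -m crank '[0,0,-0.5,0,-1, 0,0,-0.5,0,-1, 0,0,0,0,-1]'
```

```text
t: 23.32
tool_pos: [0.4347, 0.0275, 0.1116]
orientation: [-0.0, 1.0, 0.0, 0.0]
force: [0.6, 0.2, -0.5]
opening: 0.0129
grip_force: 10.0
t: 23.7
tool_pos: [0.4342, 0.0275, 0.1006]
orientation: [-0.0, 1.0, 0.0, -0.001]
force: [0.2, 0.4, -1.5]
opening: 0.0133
grip_force: 10.0
```

```bash
python3 -m crank '[0.06,-0.06,-0.6,0,-1, 0,0,-0.6,0,-1, 0,0,-0.6,0,-1, 0,0,-0.4,0,-1, 0,0,0,0,-1, 0,0,0,0,-1]'; python3 -m crank '[0,0,-0.2,0,-1, 0,0,-0.1,0,-1, 0,0,0,0,-1]'
```

```text
t: 24.45
tool_pos: [0.4353, 0.0269, 0.0795]
orientation: [-0.0, 1.0, -0.0, 0.0]
force: [0.5, -0.4, -0.2]
opening: 0.0132
grip_force: 10.0
t: 24.82
tool_pos: [0.4351, 0.0269, 0.0762]
orientation: [-0.0, 1.0, -0.0, -0.0]
force: [0.1, -0.1, -1.0]
opening: 0.0135
grip_force: 10.0
```

```bash
python3 -m crank '[0,0,-0.1,0,-1, 0,0,-0.1,0,-1, 0,0,0,0,-1]'; python3 -m crank '[0,0,-0.05,0,-1, 0,0,0,0,-1]'
```

```text
t: 25.2
tool_pos: [0.4352, 0.027, 0.0745]
orientation: [-0.0, 1.0, 0.0, 0.0]
force: [-0.2, 0.1, -0.0]
opening: 0.0131
grip_force: 10.0
t: 25.45
tool_pos: [0.4353, 0.027, 0.0742]
orientation: [-0.0, 1.0, 0.0, 0.0]
force: [0.5, 0.9, 1.9]
opening: 0.0131
grip_force: 10.0
```

```bash
python3 -m crank '[0,0,0,0,-0.5, 0,0,0,0,-0.5, 0,0,0,0,-0.5, 0,0,2,0,-0.5, 0,0,3,0,-0.5, 0,0,4,0,-0.5, 0.4,3,0,0,0, 0.9,5,0,0,0, 0.9,5,0,0,0, 0.8,5,0,0,0, 0.34,3.65,0,0,0, 0,0,0,0,0]'; python3 -m crank '[0,0,0,0,0, 0,0,0,0,0]'; python3 - <<'E'
from h import *
I={n:viewer.read_camera(n)[:,:,::-1] for n in("scene","top")}
for n in I: cv2.imwrite(f"pics/{n}13.png",I[n])
for n in I: print(n,fit({n:I[n]},"lid",(.469,.243)))
L=[cv2.imread("pics/scene0.png"),I["scene"]]
print([np.abs(L[0].astype(int)-L[1])[y-5:y+5,x-5:x+5].mean().round(1) for x,y in((210,215),(257,192),(222,160),(345,285))])
E
```

```text
t: 26.95
tool_pos: [0.4685, 0.2455, 0.1647]
orientation: [-0.002, 1.0, 0.0, 0.0]
force: [-0.6, -0.6, 1.5]
opening: 0.0438
grip_force: 0.0
t: 27.2
tool_pos: [0.4688, 0.2424, 0.1645]
orientation: [0.001, 1.0, 0.0, 0.0]
force: [0.0, -0.1, 0.7]
opening: 0.0435
grip_force: 0.0
scene {'scene': array([466.4, 243.2])}
top {'top': array([467.1, 233.7])}
[np.float64(2.5), np.float64(40.4), np.float64(2.6), np.float64(2.0)]
```

```bash
python3 -m crank '[0,0.1,-3,0,0, 0,0,-5,0,0, 0,0,-4,0,0, 0,0,-2,0,0, 0,0,-1,0,0, 0,0,-0.5,0,0, 0,0,0,0,0, 0,0,0,0,0]'; python3 -m crank '[0,0,-0.4,0,0, 0,0,-0.4,0,0, 0,0,0,0,0]'; python3 -m crank '[0,0,-0.2,0,0, 0,0,-0.2,0,0, 0,0,0,0,0]'
```

```text
t: 28.3
tool_pos: [0.4693, 0.2448, 0.0101]
orientation: [-0.0, 1.0, 0.0, 0.001]
force: [-0.9, -0.5, -0.4]
opening: 0.0442
grip_force: 0.0
t: 28.68
tool_pos: [0.4682, 0.2442, 0.0002]
orientation: [-0.0, 1.0, -0.0, -0.0]
force: [-0.6, 0.1, 0.1]
opening: 0.044
grip_force: 0.0
t: 29.05
tool_pos: [0.4684, 0.2444, -0.0034]
orientation: [-0.0, 1.0, -0.0, -0.0]
force: [-0.6, 0.4, -0.3]
opening: 0.044
grip_force: 0.0
```

```bash
python3 -m crank '[0,0,0,0,-1, 0,0,0,0,-1, 0,0,0,0,-1, 0,0,0,0,-1, 0,0,0,0,-1]' 15
```

```text
t: 29.68
tool_pos: [0.4686, 0.2445, -0.0031]
orientation: [-0.0, 1.0, 0.0, 0.0]
force: [-0.2, 1.1, 0.2]
opening: 0.0186
grip_force: 15.0
```

```bash
python3 -m crank '[0,0,2,0,-1, 0,0,4,0,-1, 0,0,5,0,-1, 0,0,4.5,0,-1, -0.4,-3,0,0,-1, -0.9,-5,0,0,-1, -0.9,-5,0,0,-1, -0.8,-5,0,0,-1, -0.38,-3.76,0,0,-1, 0,0,0,0,-1, 0,0,0,0,-1, 0,0,0,0,-1]'
```

```text
t: 31.18
tool_pos: [0.4349, 0.0277, 0.1522]
orientation: [-0.001, 1.0, 0.0, 0.0]
force: [0.2, -0.5, -0.2]
opening: 0.0192
grip_force: 15.0
```

```bash
python3 -m crank '[0,-0.07,-1.5,0,-1, 0,0,-1,0,-1, 0,0,-0.5,0,-1, 0,0,-0.3,0,-1, 0,0,0,0,-1, 0,0,0,0,-1]'; python3 -m crank '[0,0,-0.4,0,-1, 0,0,-0.4,0,-1, 0,0,0,0,-1]'
```

```text
t: 31.92
tool_pos: [0.435, 0.0261, 0.1192]
orientation: [-0.0, 1.0, -0.0, 0.0]
force: [-0.4, -0.4, 0.5]
opening: 0.0191
grip_force: 15.0
t: 32.3
tool_pos: [0.4345, 0.0261, 0.1103]
orientation: [-0.0, 1.0, -0.0, -0.0]
force: [-0.4, -0.5, -0.7]
opening: 0.0192
grip_force: 15.0
```

```bash
python3 -m crank '[0.04,0.08,-0.2,0,-1, 0,0,-0.1,0,-1, 0,0,0,0,-1]'; python3 -m crank '[0,0,-0.05,0,-1, 0,0,0,0,-1]';  python3 -m crank '[0,0,-0.05,0,-1, 0,0,0,0,-1]'
```

```text
t: 32.67
tool_pos: [0.4356, 0.0268, 0.109]
orientation: [-0.0, 1.0, -0.0, 0.001]
force: [-1.2, -0.6, 5.5]
opening: 0.0184
grip_force: 15.0
t: 32.92
tool_pos: [0.4358, 0.0269, 0.109]
orientation: [-0.0, 1.0, -0.0, 0.001]
force: [-1.5, -0.4, 7.0]
opening: 0.019
grip_force: 15.0
t: 33.17
tool_pos: [0.436, 0.0269, 0.1089]
orientation: [-0.0, 1.0, -0.0, 0.002]
force: [-1.7, 0.6, 9.6]
opening: 0.0192
grip_force: 15.0
```

```bash
python3 -m crank '[0,0,0.1,0,-1, 0,0,0,0,-1, 0,0,0,0,-0.4, 0,0,0,0,-0.3, 0,0,0,0,0, 0,0,0,0,0, 0,0,3,0,0, 0,0,5,0,0, 0,0,0,0,0]'; python3 -m crank '[0,4,0,0,0, 0,6,0,0,0, 0,6,0,0,0, 0,6,0,0,0, 0,3,0,0,0, 0,0,0,0,0, 0,0,0,0,0]'; python3 - <<'E'
from h import *
I={n:viewer.read_camera(n)[:,:,::-1] for n in("scene","top")}
for n in I: cv2.imwrite(f"pics/{n}14.png",I[n])
OB["l"]=[(.001,.039),(.04,.010)]; OB["f"]=[(.010,.0465)]
for n in I: print(n,fit({n:I[n]},"l",(.435,.027),.110),fit({n:I[n]},"f",(.435,.027),.069),fit({n:I[n]},"saucer",(.435,.027)))
c=cv2.resize(I["scene"][130:270,200:300],(428,600),interpolation=cv2.INTER_CUBIC)
d=cv2.resize(I["top"][215:305,250:340],(370,370),interpolation=cv2.INTER_CUBIC)
J=np.zeros((600,798,3),np.uint8);J[:,:428]=c;J[:370,428:]=d
cv2.imwrite("pics/v14.png",J)
E
```

```text
t: 34.3
tool_pos: [0.4369, 0.0269, 0.1922]
orientation: [-0.0, 1.0, -0.0, 0.004]
force: [0.5, -0.9, -1.1]
opening: 0.044
grip_force: 0.0
t: 35.17
tool_pos: [0.435, 0.2761, 0.187]
orientation: [-0.0, 1.0, -0.001, -0.001]
force: [0.1, -0.2, 0.1]
opening: 0.0439
grip_force: 0.0
scene {'scene': array([435. ,  29.4])} {'scene': array([433.3,  22.9])} {'scene': array([432.7,  25.6])}
top {'top': array([422.2,  25.9])} {'top': array([436.2,  29.7])} {'top': array([435.4,  29.3])}
```

View pics/v14.png

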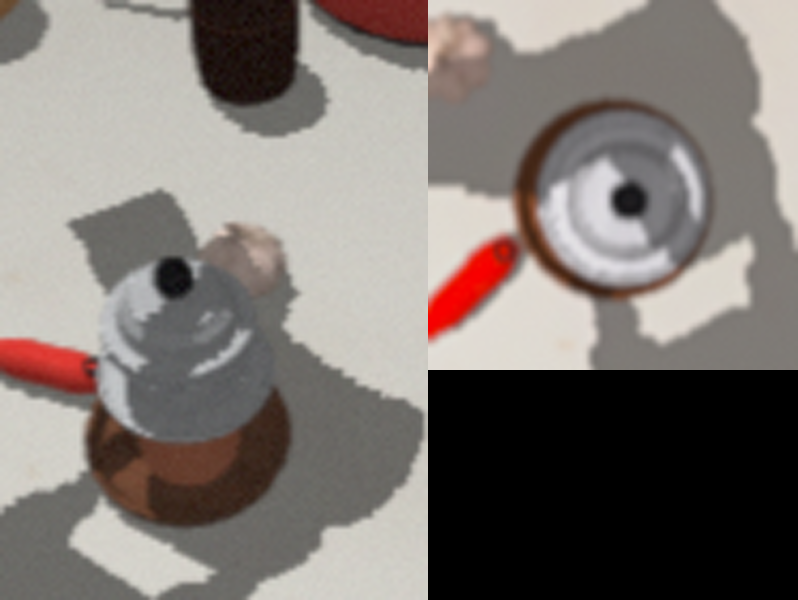

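```bash
python3 - <<'E'
from h import *
from scipy.optimize import least_squares
def blob(n,f,g,h=9):
    u,v=map(int,g); c=cv2.imread(f)[v-h:v+h+1,u-h:u+h+1].astype(float).max(2)
    c=cv2.resize(c,None,fx=8,fy=8,interpolation=cv2.INTER_CUBIC); M=(c<70).astype(np.uint8)
    k,L,st,ce=cv2.connectedComponentsWithStats(M); i=1+st[1:,4].argmax(); return (ce[i]+.5)/8-.5+[u-h,v-h],st[i,4]/64
for t,g in((0,{"scene":(222,160),"top":(203,245)}),(14,{"scene":(240.5,194.5),"top":(298.5,263.5)})):
    B={n:blob(n,f"pics/{n}{t}.png",g[n]) for n in g}
    r=least_squares(lambda p:np.concatenate([proj(n,[p])[0]-B[n][0] for n in B]),[.45,.1,.1])
    print(t,B,(r.x*1000).round(1),r.fun.round(2))
for n in("scene","top"): print(n,proj(n,[[.435,.027,.1505]]))
E
```

```text
0 {'scene': (array([221.48723612, 160.58022602]), np.float64(34.046875)), 'top': (array([200.57513298, 245.95246011]), np.float64(35.25))} [469.3 249.6  37.1] [ 0.13 -0.01 -0.04  0.11]
14 {'scene': (array([240.2487762 , 194.45166724]), np.float64(67.828125)), 'top': (array([298.78106334, 263.17520041]), np.float64(49.703125))} [436.   24.9 151. ] [ 0.17 -0.02 -0.06  0.16]
scene [[239.57380516 194.06884637]]
top [[297.66196024 263.81496462]]
```

```bash
python3 -m crank '[0,0,-4,0,-1, 0,0,-5,0,-1, 0,0,-5,0,-1, 0,0,-4,0,-1, 0,0,-2,0,-1, 0,0,-0.8,0,-1, 0,0,0,0,-1, 0,0,0,0,-1]' 5;python3 -m crank '[0,0,-0.2,0,-1, 0,0,-0.2,0,-1, 0,0,0,0,-1]';
```

```text
t: 36.28
tool_pos: [0.4363, 0.2775, -0.0183]
orientation: [-0.0, 1.0, 0.001, 0.001]
force: [0.4, 0.2, 0.3]
opening: 0.0006
grip_force: 0.0
t: 36.65
tool_pos: [0.435, 0.2769, -0.0243]
orientation: [-0.0, 1.0, -0.0, -0.0]
force: [-0.0, 0.6, 0.6]
opening: 0.0007
grip_force: 0.0
```

```bash
python3 -m crank '[0,0,-0.2,0,-1, 0,0,-0.2,0,-1, 0,0,0,0,-1]';python3 -m crank '[0,0,-0.2,0,-1, 0,0,0,0,-1]';python3 -m crank '[0,0,-0.15,0,-1, 0,0,0,0,-1]';python3 -m crank '[0,0,-0.15,0,-1, 0,0,0,0,-1]'
```

```text
t: 37.02
tool_pos: [0.435, 0.2768, -0.0285]
orientation: [-0.0, 1.0, -0.0, -0.0]
force: [-0.1, -0.2, 0.5]
opening: 0.0005
grip_force: 0.0
t: 37.28
tool_pos: [0.435, 0.2768, -0.0304]
orientation: [-0.0, 1.0, -0.0, -0.0]
force: [0.7, -0.6, 0.1]
opening: 0.0008
grip_force: 0.0
t: 37.52
tool_pos: [0.4351, 0.2769, -0.0318]
orientation: [-0.0, 1.0, -0.0, -0.0]
force: [-0.2, 0.1, 0.3]
opening: 0.0004
grip_force: 0.0
t: 37.78
tool_pos: [0.4351, 0.2769, -0.0333]
orientation: [-0.0, 1.0, -0.0, -0.0]
force: [-0.5, 0.2, -0.8]
opening: 0.0005
grip_force: 0.0
```

```bash
for i in 1 2 3 4; do :; done; python3 -m crank '[0,0,-0.1,0,-1, 0,0,0,0,-1]'|grep -E "tool_pos|force: \["; python3 -m crank '[0,0,-0.1,0,-1, 0,0,0,0,-1]'|grep -E "tool_pos|force: \["; python3 -m crank '[0,0,-0.1,0,-1, 0,0,0,0,-1]'|grep -E "tool_pos|force: \["; python3 -m crank '[0,0,-0.1,0,-1, 0,0,0,0,-1]'|grep -E "tool_pos|force: \["
```

```text
tool_pos: [0.4351, 0.2769, -0.0343]
force: [0.6, 0.4, -0.6]
tool_pos: [0.4351, 0.2768, -0.0353]
force: [0.2, -0.0, -0.3]
tool_pos: [0.4351, 0.2769, -0.0363]
force: [-0.4, 0.4, 0.0]
tool_pos: [0.4351, 0.2769, -0.0373]
force: [0.3, 0.6, -0.2]
```

```bash
python3 -m crank '[0,0,-0.1,0,-1, 0,0,0,0,-1]'|grep -E "tool_pos|force: \["; python3 -m crank '[0,0,-0.1,0,-1, 0,0,0,0,-1]'|grep -E "tool_pos|force: \["; python3 -m crank '[0,0,-0.1,0,-1, 0,0,0,0,-1]'|grep -E "tool_pos|force: \["; python3 -m crank '[0,0,-0.1,0,-1, 0,0,0,0,-1]'|grep -E "tool_pos|force: \["
```

```text
tool_pos: [0.4351, 0.2768, -0.0383]
force: [-0.3, -0.4, -0.2]
tool_pos: [0.4353, 0.277, -0.0389]
force: [-0.3, -0.1, 1.8]
tool_pos: [0.4353, 0.277, -0.039]
force: [-2.7, -1.7, 7.4]
tool_pos: [0.4353, 0.277, -0.0391]
force: [-5.5, -3.7, 13.6]
```

```bash
python3 -m crank '[0,0,3,0,-1, 0,0,6,0,-1, 0,0,6,0,-1, 0,0,6,0,-1, 0,-4,0,0,-1, 0,-6,0,0,-1, 0,-6,0,0,-1, 0,-6,0,0,-1, 0,-3,0,0,-1, 0,0,0,0,-1, 0,0,0,0,-1]'; python3 -m crank '[0,0,-2,0,-1, 0,0,-1,0,-1, 0,0,0,0,-1, 0,0,0,0,-1]'
```

```text
t: 41.15
tool_pos: [0.4352, 0.0276, 0.1688]
orientation: [-0.0, 1.0, 0.0, -0.0]
force: [1.0, 0.2, 0.1]
opening: 0.0005
grip_force: 0.0
t: 41.65
tool_pos: [0.4354, 0.0273, 0.1394]
orientation: [-0.001, 1.0, 0.0, 0.0]
force: [0.5, -0.4, 0.7]
opening: 0.0005
grip_force: 0.0
```

```bash
python3 -m crank '[0,0,-0.8,0,-1, 0,0,-0.6,0,-1, 0,0,0,0,-1, 0,0,0,0,-1]'|grep -E "tool_pos|force: \["; python3 -m crank '[0,0,-0.2,0,-1, 0,0,0,0,-1]'|grep -E "tool_pos|force: \["; python3 -m crank '[0,0,-0.1,0,-1, 0,0,0,0,-1]'|grep -E "tool_pos|force: \["
```

```text
tool_pos: [0.4351, 0.0268, 0.1249]
force: [-0.8, 0.6, 0.2]
tool_pos: [0.4351, 0.0269, 0.1228]
force: [0.5, -0.4, -0.5]
tool_pos: [0.4351, 0.0269, 0.1218]
force: [0.8, -0.4, -0.5]
```

```bash
python3 -m crank '[0,0,-0.1,0,-1, 0,0,0,0,-1]'|grep -E "tool_pos|force: \["; python3 -m crank '[0,0,-0.1,0,-1, 0,0,0,0,-1]'|grep -E "tool_pos|force: \["; python3 -m crank '[0,0,-0.05,0,-1, 0,0,0,0,-1]'|grep -E "tool_pos|force: \["
```

```text
tool_pos: [0.4353, 0.0269, 0.1212]
force: [-0.2, 0.4, 1.9]
tool_pos: [0.4356, 0.0269, 0.121]
force: [-0.3, -0.1, 6.1]
tool_pos: [0.4358, 0.0269, 0.121]
force: [-2.1, -0.3, 7.8]
```

```bash
python3 -m crank '[0,0,1.5,0,-1, 0,0,0.5,0,0, 0,0,0,0,0, 0,0,0,0,0, 0,0,0,0,0, 0,0,0,0,0, 0,0,0,0,0]'|grep -E "tool_pos|opening"; python3 -m crank '[0,0,-1.5,0,0, 0,0,-1,0,0, 0,0,-0.3,0,0, 0,0,-0.25,0,0, 0,0,0,0,0, 0,0,0,0,0]'; python3 -m crank '[0,0,0,0,-1, 0,0,0,0,-1, 0,0,0,0,-1, 0,0,0,0,-1, 0,0,0,0,-1]' 15
```

```text
tool_pos: [0.4351, 0.0269, 0.1392]
opening: 0.0439
t: 45.02
tool_pos: [0.4354, 0.0269, 0.1092]
orientation: [-0.0, 1.0, -0.0, 0.0]
force: [0.6, -0.2, 0.6]
opening: 0.044
grip_force: 0.0
t: 45.65
tool_pos: [0.4352, 0.0269, 0.1089]
orientation: [-0.0, 1.0, -0.0, 0.0]
force: [-0.5, -0.0, -0.2]
opening: 0.0187
grip_force: 15.0
```

```bash
python3 -m crank '[0,0,0.5,0,-1, 0,0,0.7,0,-1, -0.2,0,0,0,-1, 0,0,-0.4,0,-1, 0,0,-0.4,0,-1, 0,0,-0.2,0,-1, 0,0,0,0,-1, 0,0,0,0,-1]'; python3 -m crank '[0,0,-0.1,0,-1, 0,0,0,0,-1]'|grep -E "tool_pos|force: \["; python3 -m crank '[0,0,-0.1,0,-1, 0,0,0,0,-1]'|grep -E "tool_pos|force: \["
```

```text
t: 46.65
tool_pos: [0.4332, 0.0269, 0.1109]
orientation: [-0.0, 1.0, -0.0, 0.0]
force: [-0.3, -0.4, -0.3]
opening: 0.0193
grip_force: 15.0
tool_pos: [0.4332, 0.0269, 0.1098]
force: [-0.6, 0.4, -0.8]
tool_pos: [0.4333, 0.0269, 0.109]
force: [0.6, 0.2, -0.5]
```

```bash
python3 -m crank '[0,0,-0.05,0,-1, 0,0,0,0,-1]'|grep -E "tool_pos|force: \["; python3 -m crank '[0,0,-0.05,0,-1, 0,0,0,0,-1]'|grep -E "tool_pos|force: \["; python3 -m crank '[0,0,-0.05,0,-1, 0,0,0,0,-1]'|grep -E "tool_pos|force: \["
```

```text
tool_pos: [0.4334, 0.0269, 0.1088]
force: [0.2, -0.4, 2.0]
tool_pos: [0.4336, 0.0269, 0.1087]
force: [-1.0, -0.3, 5.2]
tool_pos: [0.4337, 0.0269, 0.1087]
force: [-1.1, -0.3, 6.4]
```

```bash
python3 -m crank '[0,0,1,0,-1, 0,0,3,0,-1, 0,0,0.8,0,-1, 0.5,3,0,0,-1, 0.9,5,0,0,-1, 0.9,5,0,0,-1, 0.8,5,0,0,-1, 0.4,3.75,0,0,-1, 0,0,0,0,-1, 0,0,0,0,-1]'; python3 -m crank '[0,0,-3,0,-1, 0,0,-5,0,-1, 0,0,-4,0,-1, 0,0,-2,0,-1, 0,0,-0.8,0,-1, 0,0,0,0,-1, 0,0,0,0,-1]'
```

```text
t: 49.15
tool_pos: [0.4679, 0.2437, 0.1546]
orientation: [-0.0, 1.0, -0.001, -0.001]
force: [-0.2, -0.7, -0.1]
opening: 0.019
grip_force: 15.0
t: 50.02
tool_pos: [0.4693, 0.2448, 0.0093]
orientation: [-0.0, 1.0, 0.001, 0.001]
force: [0.1, 0.5, -0.1]
opening: 0.0192
grip_force: 15.0
```

```bash
python3 -m crank '[0,0,-0.4,0,-1, 0,0,-0.4,0,-1, 0,0,0,0,-1, 0,0,0,0,-1]'|grep -E "tool_pos|force: \["; python3 -m crank '[0,0,-0.2,0,-1, 0,0,0,0,-1]'|grep -E "tool_pos|force: \["; python3 -m crank '[0,0,-0.15,0,-1, 0,0,0,0,-1]'|grep -E "tool_pos|force: \["
```

```text
tool_pos: [0.4681, 0.2444, -0.0007]
force: [0.0, -0.7, -1.2]
tool_pos: [0.468, 0.2443, -0.0029]
force: [-0.1, -0.3, -0.2]
tool_pos: [0.4683, 0.2444, -0.0033]
force: [-2.3, -2.0, 4.8]
```

```bash
python3 -m crank '[0,0,0,0,-0.3, 0,0,0,0,0, 0,0,0,0,0, 0,0,3,0,0, 0,0,5,0,0, 0,0,6,0,-1, -0.5,-3,0,0,-1, -0.9,-5,0,0,-1, -0.9,-5,0,0,-1, -0.8,-5,0,0,-1, -0.2,-3.75,0,0,-1, 0,0,0,0,-1]' 10; python3 -m crank '[0,0,-1.5,0,-1, 0,0,-1.5,0,-1, 0,0,-0.5,0,-1, 0,0,0,0,-1, 0,0,0,0,-1]'
```

```text
t: 52.52
tool_pos: [0.4351, 0.025, 0.1359]
orientation: [0.002, 1.0, -0.0, 0.0]
force: [-0.2, 0.6, 0.3]
opening: 0.0007
grip_force: 0.0
t: 53.15
tool_pos: [0.4354, 0.0272, 0.1012]
orientation: [-0.0, 1.0, 0.0, 0.0]
force: [0.1, 0.7, -0.8]
opening: 0.0007
grip_force: 0.0
```

```bash
python3 -m crank '[0,0,-0.3,0,-1, 0,0,-0.2,0,-1, 0,0,0,0,-1]'|grep -E "tool_pos|force: \["; python3 -m crank '[0,0,-0.1,0,-1, 0,0,0,0,-1]'|grep -E "tool_pos|force: \["; python3 -m crank '[0,0,-0.1,0,-1, 0,0,0,0,-1]'|grep -E "tool_pos|force: \[";  python3 -m crank '[0,0,-0.1,0,-1, 0,0,0,0,-1]'|grep -E "tool_pos|force: \["
```

```text
tool_pos: [0.4351, 0.0269, 0.0956]
force: [-0.3, -0.2, -0.4]
tool_pos: [0.4352, 0.0269, 0.0948]
force: [0.2, -0.7, 0.1]
tool_pos: [0.4351, 0.0269, 0.0937]
force: [0.0, -1.0, 0.2]
tool_pos: [0.4351, 0.0269, 0.0927]
force: [0.4, 0.2, 0.0]
```

```bash
python3 -m crank '[0,0,-0.07,0,-1, 0,0,0,0,-1]'|grep -E "tool_pos|force: \["; python3 -m crank '[0,0,-0.07,0,-1, 0,0,0,0,-1]'|grep -E "tool_pos|force: \["
```

```text
tool_pos: [0.4352, 0.0269, 0.0922]
force: [-0.3, -0.6, 0.6]
tool_pos: [0.4354, 0.0269, 0.0921]
force: [-1.1, -0.9, 4.8]
```

```bash
python3 -m crank '[0,0,2,0,-1, 1.8,0,0,0,-1, 1.9,0,0,0,-1, 0,0,0,0,-1, 0,0,-1.5,0,-1, 0,0,-1,0,-1, 0,0,0,0,-1, 0,0,0,0,-1]'|grep -E "tool_pos|force: \["; python3 -m crank '[0,0,-0.3,0,-1, 0,0,0,0,-1, 0,0,0,0,-1]'|grep -E "tool_pos|force: \["; python3 -m crank '[0,0,-0.1,0,-1, 0,0,0,0,-1]'|grep -E "tool_pos|force: \["
```

```text
tool_pos: [0.472, 0.0269, 0.0865]
force: [0.9, 0.3, -0.1]
tool_pos: [0.4722, 0.0269, 0.0836]
force: [-0.3, 0.1, -0.1]
tool_pos: [0.4721, 0.0269, 0.0823]
force: [0.1, 0.3, -0.2]
```

```bash
python3 -m crank '[0,0,-0.1,0,-1, 0,0,0,0,-1]'|grep -E "tool_pos|force: \["; python3 -m crank '[0,0,-0.1,0,-1, 0,0,0,0,-1]'|grep -E "tool_pos|force: \["; python3 -m crank '[0,0,-0.07,0,-1, 0,0,0,0,-1]'|grep -E "tool_pos|force: \["
```

```text
tool_pos: [0.4721, 0.0269, 0.0813]
force: [-0.1, 0.2, -0.4]
tool_pos: [0.4721, 0.0269, 0.0803]
force: [0.3, -0.6, -0.2]
tool_pos: [0.4721, 0.0269, 0.0797]
force: [-0.5, -0.1, -0.9]
```

```bash
python3 -m crank '[0,0,-0.05,0,-1, 0,0,0,0,-1]'|grep -E "tool_pos|force: \["; python3 -m crank '[0,0,-0.05,0,-1, 0,0,0,0,-1]'|grep -E "tool_pos|force: \["
```

```text
tool_pos: [0.4722, 0.0269, 0.0792]
force: [0.3, -0.1, -0.0]
tool_pos: [0.4723, 0.0269, 0.0791]
force: [-0.8, -1.6, 3.3]
```

```bash
python3 -m crank '[0,0,3,-5,0, -1.8,0,2,-10,0, -1.9,0,0,-10,0, 0,0,0,-10,0, 0,0,0,-10,0, 0,0,0,-10,0, 0,0,0,-10,0, 0,0,0,-10,0, 0,0,0,-10,0, 0,0,0,-5,0, 0,0,0,0,0, 0,0,0,0,0]' 4
```

```text
t: 59.15
tool_pos: [0.4351, 0.0269, 0.1286]
orientation: [0.706, 0.708, -0.0, -0.0]
force: [0.4, 0.5, 0.2]
opening: 0.0439
grip_force: 0.0
```

```bash
python3 -m crank '[-0.02,0,-2,0,0, 0,0,-1.5,0,0, 0,0,-0.7,0,0, 0,0,-0.5,0,0, 0,0,0,0,0, 0,0,0,0,0]'; python3 -m crank '[0,0,0,0,-0.6, 0,0,0,0,-0.6, 0,0,0,0,-0.8, 0,0,0,0,-0.8, 0,0,0,0,-1, 0,0,0,0,-1]' 4
```

```text
t: 59.9
tool_pos: [0.4352, 0.0269, 0.0822]
orientation: [0.707, 0.707, 0.0, 0.0]
force: [-0.2, 0.3, -0.7]
opening: 0.0443
grip_force: 0.0
t: 60.65
tool_pos: [0.435, 0.0269, 0.0818]
orientation: [0.707, 0.707, 0.0, 0.0]
force: [0.6, 0.5, 0.7]
opening: 0.0133
grip_force: 4.0
```

```bash
python3 -m crank '[0,0,0,0,-0.3, 0,0,0,0,0, 0,0,0,0,0, 0,0,3,0,0, 0,0,5,0,0, 0.5,3,0,0,0, 0.9,5,0,0,0, 0.9,5,0,0,0, 0.8,5,0,0,0, 0.2,3.74,0,0,0, 0,0,0,0,0, 0,0,0,0,0]'; python3 -m crank '[0,0,-3,0,0, 0,0,-5,0,0, 0,0,-5,0,0, 0,0,-1.5,0,0, 0,0,-1,0,0, 0,0,0,0,0, 0,0,0,0,0]'
```

```text
t: 62.15
tool_pos: [0.4679, 0.2437, 0.1616]
orientation: [0.707, 0.707, -0.0, 0.0]
force: [0.7, -0.3, 0.5]
opening: 0.0442
grip_force: 0.0
t: 63.02
tool_pos: [0.4692, 0.2448, 0.0088]
orientation: [0.707, 0.707, 0.001, 0.001]
force: [-0.1, 0.8, 0.2]
opening: 0.0437
grip_force: 0.0
```

```bash
python3 -m crank '[0,0,-0.6,0,0, 0,0,-0.5,0,0, 0,0,0,0,0, 0,0,0,0,0]'; python3 -m crank '[0,0,0,0,-0.5, 0,0,0,0,-1, 0,0,0,0,-1, 0,0,0,0,-1, 0,0,0,0,-1]' 15
```

```text
t: 63.52
tool_pos: [0.4679, 0.2443, -0.0043]
orientation: [0.707, 0.707, -0.0, -0.0]
force: [-0.5, -0.6, -1.1]
opening: 0.0439
grip_force: 0.0
t: 64.15
tool_pos: [0.468, 0.2443, -0.0042]
orientation: [0.707, 0.707, 0.0, 0.0]
force: [-0.1, -1.0, -0.1]
opening: 0.0193
grip_force: 15.0
```

```bash
python3 -m crank '[0,0,2,0,-1, 0,0,4,0,-1, 0,0,5,0,-1, 0,0,4.7,0,-1, -0.4,-3,0,0,-1, -0.9,-5,0,0,-1, -0.9,-5,0,0,-1, -0.8,-5,0,0,-1, -0.3,-3.74,0,0,-1, 0,0,0,0,-1, 0,0,0,0,-1, 0,0,0,0,-1]'; python3 -m crank '[0,0,-1.5,0,-1, 0,0,-1,0,-1, 0,0,-0.5,0,-1, 0,0,-0.3,0,-1, 0,0,0,0,-1, 0,0,0,0,-1]'
```

```text
t: 65.65
tool_pos: [0.4351, 0.0279, 0.1531]
orientation: [0.706, 0.708, 0.0, -0.0]
force: [-0.2, -1.1, -0.7]
opening: 0.0189
grip_force: 15.0
t: 66.4
tool_pos: [0.4351, 0.0269, 0.1201]
orientation: [0.707, 0.707, 0.0, 0.0]
force: [-0.5, -0.1, -1.0]
opening: 0.0191
grip_force: 15.0
```

```bash
python3 -m crank '[0,0,-0.5,0,-1, 0,0,-0.4,0,-1, 0,0,-0.1,0,-1, 0,0,0,0,-1, 0,0,0,0,-1]'|grep -E "tool_pos|force: \["; python3 -m crank '[0,0,-0.1,0,-1, 0,0,-0.1,0,-1, 0,0,0,0,-1]'|grep -E "tool_pos|force: \["; python3 -m crank '[0,0,-0.1,0,-1, 0,0,0,0,-1]'|grep -E "tool_pos|force: \["
```

```text
tool_pos: [0.435, 0.0269, 0.1099]
force: [0.1, 0.3, -0.3]
tool_pos: [0.4351, 0.0268, 0.108]
force: [-0.2, -0.4, 0.7]
tool_pos: [0.4353, 0.0269, 0.1079]
force: [-1.1, -0.1, 5.3]
```

```bash
python3 -m crank '[0,0,0.35,0,-1, 0,0.25,0,0,-1, 0,0,-0.2,0,-1, 0,0,-0.1,0,-1, 0,0,0,0,-1]'|grep -E "tool_pos|force: \["; python3 -m crank '[0,0,-0.1,0,-1, 0,0,0,0,-1]'|grep -E "tool_pos|force: \["; python3 -m crank '[0,0,0.4,0,-1, 0,-0.5,0,0,-1, 0,0,-0.2,0,-1, 0,0,-0.1,0,-1, 0,0,0,0,-1]'|grep -E "tool_pos|force: \["; python3 -m crank '[0,0,-0.1,0,-1, 0,0,0,0,-1]'|grep -E "tool_pos|force: \["
```

```text
tool_pos: [0.4352, 0.0295, 0.1079]
force: [-0.8, 0.0, 4.1]
tool_pos: [0.4355, 0.0294, 0.1078]
force: [-1.4, 0.7, 9.1]
tool_pos: [0.4352, 0.0242, 0.1079]
force: [-1.1, -0.3, 4.3]
tool_pos: [0.4355, 0.0242, 0.1078]
force: [-2.3, -1.3, 9.5]
```

```bash
python3 -m crank '[0,0,0.4,0,-1, -0.01,0.27,0,0,-1, 0,0,0,0,-1, 0,0,-0.2,0,-1, 0,0,-0.1,0,-1, 0,0,0,0,-1]'; python3 -m crank '[0,0,0,0,-0.3, 0,0,0,0,0, 0,0,0,0,0, 0,0,2,0,0, 0,0,4,0,0, 0,0,3,0,0, 0,4,0,0,0, 0,6,0,0,0, 0,6,0,0,0, 0,4,0,0,0, 0,0,0,0,0, 0,0,0,0,0]'; python3 - <<'E'
from h import *
L=[cv2.imread(f"pics/scene14.png").astype(int),viewer.read_camera("scene")[:,:,::-1].astype(int)]
cv2.imwrite("pics/scene15.png",L[1])
d=np.abs(L[0]-L[1])[185:255,215:275].max(2); print((d>40).mean())
def blob(c):
    M=(c[183:206,228:253].max(2)<70); y,x=np.nonzero(M); return x.mean()+228,y.mean()+183,M.sum()
print(blob(L[0]),blob(L[1]))
E
```

```text
t: 70.15
tool_pos: [0.435, 0.0271, 0.1079]
orientation: [0.707, 0.707, 0.0, 0.0]
force: [-0.1, 0.4, 4.9]
opening: 0.0189
grip_force: 15.0
t: 71.65
tool_pos: [0.4351, 0.2267, 0.1981]
orientation: [0.707, 0.707, 0.0, 0.0]
force: [0.0, 0.1, -0.0]
opening: 0.044
grip_force: 0.0
0.17904761904761904
(np.float64(240.3235294117647), np.float64(194.47058823529412), np.int64(68)) (np.float64(240.0), np.float64(194.4558823529412), np.int64(68))[ WARN:0@0.993] global loadsave.cpp:1063 imwrite_ Unsupported depth image for selected encoder is fallbacked to CV_8U.
```

The knob is in the same spot as before, so the lid is upright and released (the rest of the image difference looks like moved arm shadows).

```bash
python3 -c "
from cell import finish_job; print(finish_job())"
```

```text
the job is handed in; nothing more can be done
None
```

The coffee maker is stacked on the saucer and handed in at about 72 s, but the lid seats about 2 mm above its stated height: I refitted it several times with small sideways shifts and it stopped flat at the same height each time, while the cup, filter and press were all at their stated heights; the cup may be 1–2 mm off the saucer's centre, and I did not re-measure the bystanders.

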